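Click the die case round to the big die

ROBOT

A 7-joint arm with a two-finger parallel gripper is mounted at the origin on the work surface. World frame = base frame: x ahead of the robot, y to its left, z up, the work surface at z = 0. Lengths are in m, angles in rad, forces in N, time in s.
With the tool pointing down it reaches from about 0.425 to 0.95 m from the base axis. Payload 4.7 kg.
Tool frame: the origin (TCP) lies midway between the tips of the shut fingers; the grasp point (between the pads) lies 19 mm behind it; y points along the fingers, x is the direction in which the jaws open and shut, and the axes are right-handed (so a half turn about y gives the same grasp; the last joint's range is limited). The gripper opens to 85 mm and grips with 20 to 120 N. Pads are 22 mm wide; open, the fingers measure 114 mm over their backs; the gripper's body (76 mm by 85 mm) begins 54 mm behind the grasp point. The pads swing forward as they close: fully open they stand 13 mm farther back than shut.
Start: joints at [1.233, 0.469, -0.049, 1.532, 0.024, 1.141, -0.082], TCP at [0.205, -0.643, 0.231] pointing down, gripper open.
Joint ranges: [-2.59, 2.59], [-0.33, 1.99], [-1.39, 1.29], [0.1, 2.45], [-1.04, 4.18], [0.21, 1.99], [-2.66, 2.66]. Speed limits (rad/s): [2.57, 2.57, 3.14, 3.14, 3.14, 3.14, 3.14].

INTERFACE

Orientations are given as a unit quaternion [w, x, y, z].
In Python, from workcell import bot gives the robot as it stands.
- The arm moves only by the tool arm_command, never from a script. Its argument "plan" is a list that holds one entry, the list of rows, each a list of 7 numbers: the shift along the tool's x, y, z in mm, then the turn, a rotation vector about the tool's x, y, z in rad, then the opening, from 0 (shut) to 1 (fully open). A call has 1 to 8 rows; each row is the pose to reach, as a shift and turn from the pose commanded when the call began, along the tool's axes at that moment; what a row does not reach only later rows make up. A row lasts 1/10 s, in which the tool goes at most 50 mm and 8.59 degrees, less where a joint would pass 70% of its speed; a pose out of reach is approached as far as the arm can. A call with a gripper value outside its range is refused whole. The fingers move at their own pace and stop on an object; "grip_force" is the grip in N (left out, the last holds). Time passes only in rows, so rows that repeat a pose let the fingers close. It gives the time, the measured TCP pose, the force and the opening at its end, in the units of the state.
- bot.read_state(): the state, without advancing time (a new reading comes with each control period).
- bot.get_image(name): name is "side" or "top" or "wrist"; returns the picture (480x640x3 uint8, red, green, blue); there is no depth.
- bot.camera_info(name): a dict with "vertical_fov" (degrees; the focal length in pixels is half the picture's height over the tangent of half this angle, whatever the lens; pixels are square), "cx", "cy" (the principal point, pixels), "origin" and "rotation" of the camera in the world; the wrist camera has in their place "tool_from_camera" (4x4, takes a point from camera to tool coordinates, whose origin is the TCP and whose axes are the tool frame's). Camera axes: x right, y down, z forward; pixel columns grow to the right and rows downward; lengths in m; the calibration is good to about 2 mm. A picture is of the moment at which its call begins: read the wrist's pose just before it. camera_info takes no time and is no camera call.
- bot.finish_job(): hands the job in, once; it reports no verdict.
The state is a dict: "t": time; "joints": joint angles; "joint_vel": joint speeds; "joint_efforts": joint torques, N m; "tool_pos": TCP position; "orientation": TCP orientation; "contact_force": force on the tool from outside, world axes, zero at the start; "moment": the same for the moment, N m; "opening": finger opening in m.
Only numpy, scipy, OpenCV 4.12 (cv2) and the standard library are available. Lean on these libraries where they do the work, as an engineer would, in place of code of your own. Each camera call takes 0.05 s, during which the arm holds its last target.

TASK

Bring the biggest threading die in the round die case up for picking: lay a fingertip lightly on the knurled rim and turn the clear cover by friction, either way round, until its opening has clicked into place over the compartment that holds that die, then let go. Do not reach in through the opening, and leave the dies and everything else on the bench where they lie.

Things in the scene. Friction and masses are not known exactly. Their poses are not given: they have to be found in the camera images.
- die_case: Fixed lower part of the round die case, black plastic, held to the bench by 3 lugs 5 mm high reaching 108 mm from its axis. Origin: on its vertical axis, at bench height. 8 equal wedge compartments with brown floors (5 mm above the bench); their middles lie 55.5 mm from the axis at 0, 45, 90 ... 315 degrees from the case's x axis.
- cover: Turning cover: aluminium ring 180 mm across, knurled outside from 14 to 44 mm above the bench, round a clear disc (43.5 mm) with one open wedge of 45 degrees. Origin: on the turning axis at bench height; z up is the axis. Turns either way without end. A spring ball clicks it in every 45 degrees, the opening centred over a compartment.
- rim (a point): Point on the flat top of the cover's knurled rim, on the short black line outside the opening, 83 mm from the axis, 44 mm above the bench; the flat top spans 76.5 to 90 mm from the axis, all round. 1 to 2 N along the rim leaves a click; past half-way it snaps on to the next, else it falls back. Press with 5 to 10 N; above 40 N is too hard.
- window (a point): Middle of the cover's opening, 55.5 mm from the axis, 44 mm above the bench; the opening spans 31 to 76 mm from the axis, an aluminium bar at each side. It turns with the cover; its x axis points from the opening to the axis. It starts over an empty compartment, 1 to 4 clicks (the shorter way) from the big die.
- big_die: The wanted die: the biggest round steel threading die in the case, 38 mm across, 11 mm thick, with a middle hole, lying in one of the 8 compartments under the clear cover. It has up to 4 mm of play there. Origin: centre of its underside.
- die_a: One of the four smaller round threading dies lying in the case, 25 mm across, 9 mm thick. Origin: centre of its underside.
- die_b: One of the four smaller round threading dies lying in the case, 25 mm across, 9 mm thick. Origin: centre of its underside.
- die_c: One of the four smaller round threading dies lying in the case, 20 mm across, 7 mm thick. Origin: centre of its underside.
- die_d: One of the four smaller round threading dies lying in the case, 20 mm across, 7 mm thick. Origin: centre of its underside.
- die_stock: Bystander: steel die stock lying on the bench, ring 48 mm across with two arms, 214 mm long along its y axis, 14 mm high. Origin: under the ring's centre.
- tap_wrench: Bystander: steel T-handle tap wrench lying along its x axis, 87 mm long with a 72 mm cross bar, 19 mm high. Origin: under its middle.
- drill_chuck: Bystander: steel drill chuck standing, 43 mm across, 58 mm high. Origin: centre of its underside.
- tap_box: Bystander: small blue plastic box with clear top, 85 x 50 x 25 mm. Origin: centre of its underside.
- loose_die: Bystander: a round die 25 mm across and 9 mm thick lying on the bench beside the case. Origin: centre of its underside.
- paste_tin: Bystander: round aluminium tin, 64 mm across, 45 mm high. Origin: centre of its underside.
- spray_can: Bystander: standing spray can, 65 mm across, 190 mm high. Origin: centre of its underside.

How it is judged:
At the end, for the whole second after the job is handed in: The middle of the opening stands within 9 mm (seen from above) of the big die's centre, the cover rests in a click (within 5 degrees of a stop) and the die still lies on the floor of its compartment (horizontal distance between window and big_die below 0.009 m and (angle between the x axis of window and the x axis of die_case, either way round below 0.09 rad or angle between the x axis of window and the x axis of die_case, either way round between 0.695398 and 0.875398 rad or angle between the x axis of window and the x axis of die_case, either way round above 1.4808 rad) and angular speed of cover below 0.1 rad/s and height (world z) of big_die below 0.01 m); the robot touches nothing.
It fails at once if a finger reaches down into the case through the opening (height (world z) of the grasp point below 0.056 m and horizontal distance between the grasp point and window below 0.022 m).
It fails at once if a die in the case is touched by the robot or moved out of its place (contact force between any of the arm, the fingers and big_die above 0.5 N or contact force between any of the arm, the fingers and die_a above 0.5 N or contact force between any of the arm, the fingers and die_b above 0.5 N or contact force between any of the arm, the fingers and die_c above 0.5 N or contact force between any of the arm, the fingers and die_d above 0.5 N or distance of any of big_die, die_a, die_b, die_c, die_d from where it was at the start of the episode above 0.015 m).
It fails at once if something else on the bench is shifted by more than 20 mm or lifted (distance of any of die_stock, tap_wrench, drill_chuck, tap_box, loose_die, paste_tin, spray_can from where it was at the start of the episode above 0.02 m).
It fails at once if the cover is pressed harder than 40 N (contact force between any of the fingers, the arm and cover above 40 N).
It also fails if it takes over 48 s, if anything falls off the work surface, if the arm or the gripper's body presses on something with over 40 N, if the wrist force passes 120 N, or if a joint passes its speed limit or range.

## Working session

There is one attempt and no reset: what is moved stays moved. The work goes in short steps, Python scripts to look and compute and a tool call to move; the robot and the scene stay as the last step left them, time stands still between calls to the robot, and variables do not carry over. Pictures are saved under pics/ and viewed, and the job is handed in when it is done.

Besides the shell and the picture viewer there is one more tool, called after "Request:" in YAML: its name, and indented under it one key for each argument. arm_command: Moves the arm, as the interface text tells. Its arguments: {"type":"object","properties":{"plan":{"type":"array"},"grip_force":{"type":"number"}},"required":["plan"]}

```bash
mkdir -p pics; ls
python3 - <<'E'
from workcell import bot
import cv2
s=bot.read_state(); print({k:(s[k]) for k in('t','tool_pos','orientation','opening','contact_force')})
for n in('top','side','wrist'):
    print(n,bot.camera_info(n)); cv2.imwrite(f'pics/{n}0.png',bot.get_image(n)[:,:,::-1])
E
```

```text
pics
{'t': 0.0, 'tool_pos': array([ 0.20498295, -0.64250738,  0.23024031]), 'orientation': array([ 0.57134074, -0.57055988,  0.41773577, -0.41656693]), 'opening': 0.08537797920561797, 'contact_force': array([ 0.1827043 , -0.11970419,  0.72646913])}
top {'vertical_fov': 48.22123001144377, 'cx': 324.60282798205986, 'cy': 240.92163933090862, 'origin': array([0.35846179, 0.02351649, 1.14951013]), 'rotation': array([ 0.06985748, -0.65963531,  0.74401746, -0.08024463])}
side {'vertical_fov': 56.718518456724496, 'cx': 320.5500944345364, 'cy': 240.9677011577697, 'origin': array([0.10514279, 0.6316368 , 0.52609425]), 'rotation': array([ 0.15516673, -0.26466194,  0.82466355, -0.47519193])}
wrist {'vertical_fov': 59.31405430724287, 'cx': 322.90553861300697, 'cy': 243.83981354174014, 'tool_from_camera': array([[ 9.99999931e-01, -3.65065559e-04,  6.45035799e-05,
         3.45738523e-04],
       [-1.63459266e-04, -2.78029192e-01,  9.60572611e-01,
        -1.42480342e-01],
       [-3.32738099e-04, -9.60572556e-01, -2.78029232e-01,
         7.10846354e-02],
       [ 0.00000000e+00,  0.00000000e+00,  0.00000000e+00,
         1.00000000e+00]])}
```

View pics/top0.png

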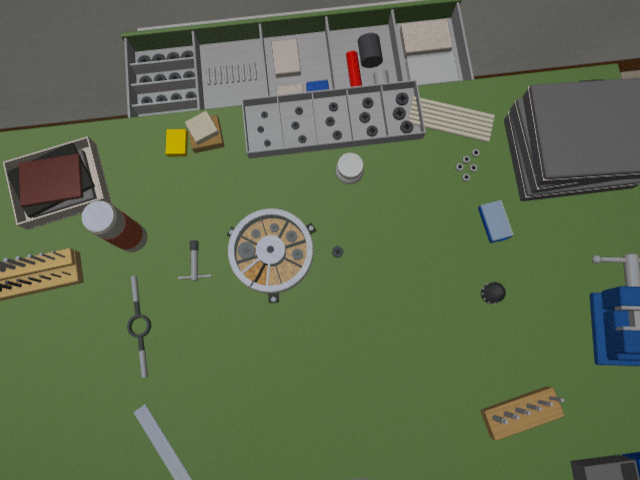

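View pics/side0.png

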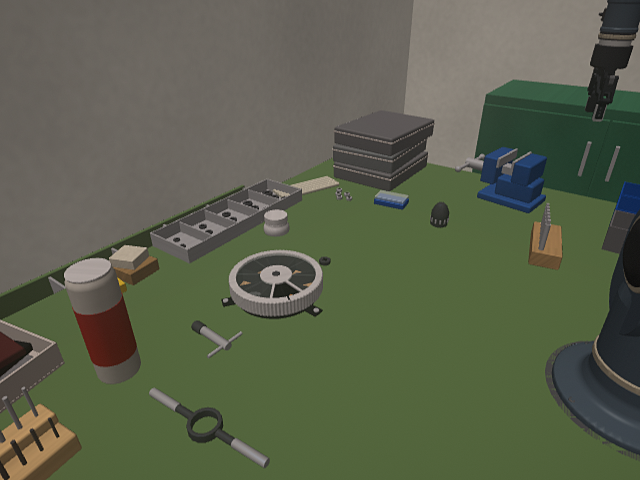

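View pics/wrist0.png

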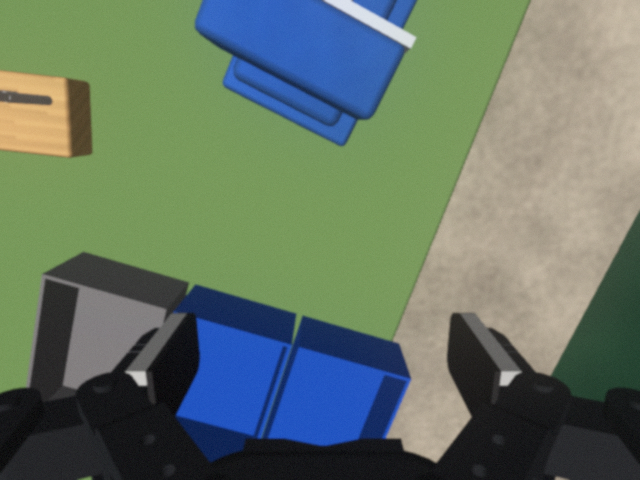

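Run:
```python
import cv2
a=cv2.imread('pics/top0.png')[195:310,215:330]
cv2.imwrite('pics/c1.png',cv2.resize(a,(600,600),interpolation=cv2.INTER_CUBIC))
a=cv2.imread('pics/side0.png')[240:325,215:330]
cv2.imwrite('pics/c2.png',cv2.resize(a,(800,591),interpolation=cv2.INTER_CUBIC))
```

```text
(no output)
```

View pics/c1.png

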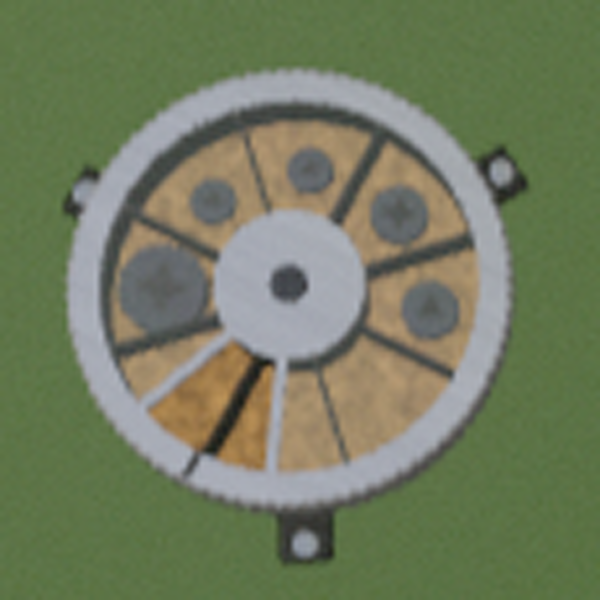

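View pics/c2.png

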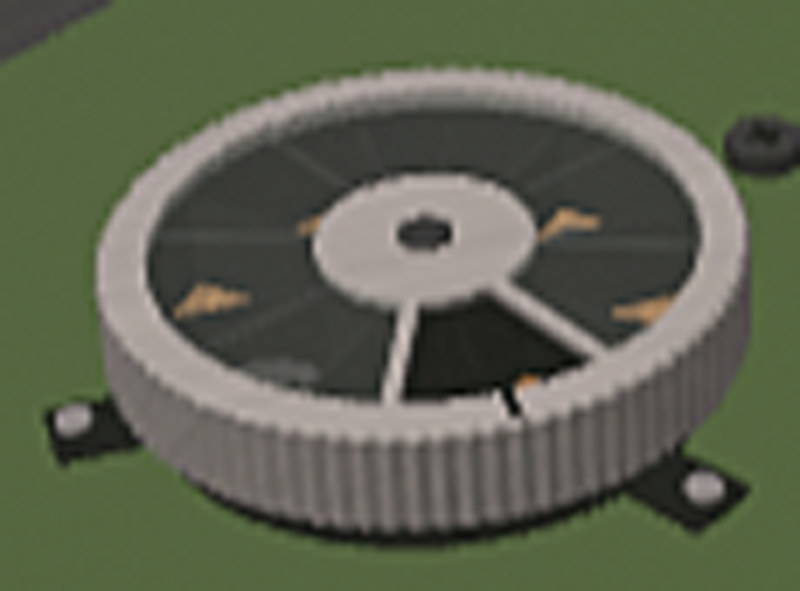

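```bash
cat > h.py <<'E'
import numpy as np
from scipy.spatial.transform import Rotation as R
from workcell import bot
def ray(n,uv,z,st=None):
    c=bot.camera_info(n); f=240/np.tan(np.radians(c['vertical_fov']/2))
    if n=='wrist':
        T=c['tool_from_camera'];q=st['orientation'];Rt=R.from_quat(np.r_[q[1:],q[0]]).as_matrix()
        M=Rt@T[:3,:3];o=st['tool_pos']+Rt@T[:3,3]
    else:
        q=c['rotation'];M=R.from_quat(np.r_[q[1:],q[0]]).as_matrix() if np.shape(q)==(4,) else q
        o=c['origin']
    uv=np.atleast_2d(uv)
    d=np.c_[(uv[:,0]-c['cx'])/f,(uv[:,1]-c['cy'])/f,np.ones(len(uv))]@M.T
    return o+d*((z-o[2])/d[:,2])[:,None]
E
python3 - <<'E'
from h import *
import cv2
c1=lambda p,n='top':np.array(p)/(600/115)+[215-.4,195-.4]
c2=lambda p:np.array(p)/(800/115)+[215-.4,240-.4]
np.set_printoptions(precision=4,suppress=True)
# rim ellipse points crop1 : left,right,top,bottom outside at z=.044
P=ray('top',c1([[68,285],[290,70],[512,285],[290,508]]),.044);print(P, P.mean(0))
ctr=ray('top',c1([[289,284]]),.044)[0];print('hub',ctr)
print('hub side',ray('side',c2([[425,233]]),.044))
def pol(p): d=p[:,:2]-ctr[:2]; return np.c_[np.hypot(*d.T)*1e3,np.degrees(np.arctan2(d[:,1],d[:,0]))]
print('line top',pol(ray('top',c1([[193,464]]),.044)))
print('line side',pol(ray('side',c2([[511,402]]),.044)))
print('bars',pol(ray('top',c1([[187,372],[277,420]]),.044)))
print('lugs',pol(ray('top',c1([[85,192],[502,170],[305,545]]),.005)))
print('big',pol(ray('top',c1([[162,287]]),.016)))
print('small',pol(ray('top',c1([[213,201],[311,169],[400,213],[431,309]]),.013)))
print('walls floor/top',pol(ray('top',c1([[395,345],[335,420],[210,450],[120,352],[135,215],[250,140],[380,140],[470,240]]),.02)))
print('robjects')
for nm,uv,z in[('loose',(337,252),.009),('tin',(350,165),.045),('wrench',(194,262),.01),('can',(100,216),.19),('stock',(139,326),.01)]: print(nm,ray('top',[uv],z))
E
```

```text
[[0.6024 0.1972 0.044 ]
 [0.6811 0.0995 0.044 ]
 [0.581  0.0196 0.044 ]
 [0.5021 0.1173 0.044 ]] [0.5917 0.1084 0.044 ]
hub [0.5922 0.1088 0.044 ]
hub side [[0.5925 0.106  0.044 ]]
line top [[ 81.6031 146.4865]]
line side [[ 80.3594 147.7459]]
bars [[ 53.7883 125.0128]
 [ 55.415  169.391 ]]
lugs [[102.0585  55.5613]
 [101.8875 -63.0194]
 [101.1201 175.8909]]
big [[55.4305 78.6228]]
small [[  54.6638   33.7324]
 [  55.4563  -12.0406]
 [  55.8864  -56.2588]
 [  55.9267 -101.2995]]
walls floor/top [[  46.3794 -123.3398]
 [  54.5613 -168.1778]
 [  72.0323  145.7847]
 [  74.8343  101.4936]
 [  74.8978   56.1896]
 [  68.8989    9.9762]
 [  74.2586  -34.2371]
 [  75.6121  -78.8809]]
robjects
loose [[ 0.5757 -0.032   0.009 ]]
tin [[ 0.7566 -0.0824  0.045 ]]
wrench [[0.5906 0.2767 0.01  ]]
can [[0.6609 0.4032 0.19  ]]
stock [[0.4682 0.4008 0.01  ]]
```

Run:
```python
from workcell import bot
import cv2
print(bot.read_state()['t'])
a=bot.get_image('top')[195:310,215:330,::-1]
cv2.imwrite('pics/c3.png',cv2.resize(a,(600,600),interpolation=cv2.INTER_CUBIC))
```

```text
0.15
```

View pics/c3.png

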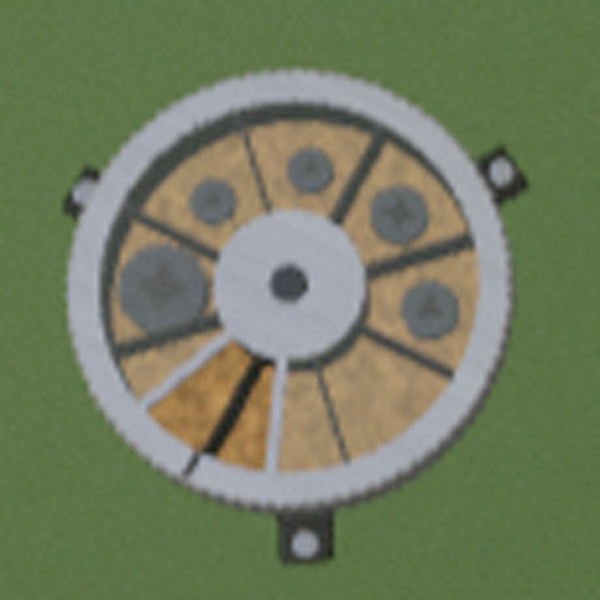

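```bash
cat >> h.py <<'E'
def st():
    s=bot.read_state();q=s['orientation'];return s,R.from_quat(np.r_[q[1:],q[0]]).as_matrix()
np.set_printoptions(precision=4,suppress=True)
def to(p,yaw=None):
    s,M=st();d=np.array(p)-s['tool_pos'];print('t',s['t'],'pos',s['tool_pos'],'F',s['contact_force'],'J',s['joints']);print('tool axes cols\n',M);print('shift mm',M.T@d*1e3)
E
python3 -c "
from h import *
to([.523,.062,.2])"
```

```text
t 0.2 pos [ 0.205  -0.6427  0.2306] F [-0.0453  0.3629  0.1603] J [ 1.2331  0.4692 -0.0486  1.5333  0.0241  1.141  -0.0823]
tool axes cols
 [[ 0.3039 -0.0004  0.9527]
 [-0.9527  0.0011  0.3039]
 [-0.0012 -1.     -0.0001]]
shift mm [-574.7165   31.2972  517.1242]
```

Request:
arm_command:
  plan:
    - [[-36,0,32,0,-0.12,0,0],[-72,0,65,0,-0.24,0,0],[-108,0,97,0,-0.36,0,0],[-144,0,130,0,-0.48,0,0],[-180,0,162,0,-0.6,0,0],[-216,0,195,0,-0.72,0,0],[-252,0,227,0,-0.84,0,0],[-288,0,259,0,-0.95,0,0]]
  grip_force: 40

```text
t: 1.0
tool_pos: [0.3648, -0.2881, 0.2315]
orientation: [-0.699, 0.699, -0.108, 0.108]
contact_force: [1.1, -0.6, 0.1]
opening: -0.0
```

```bash
python3 -c "
from h import *
to([.523,.062,.15])"
```

```text
t 1.0 pos [ 0.3648 -0.2881  0.2315] F [ 1.0536 -0.5585  0.1008] J [ 0.9449  0.1491 -0.4051  1.9932  0.0695  1.0117  0.1995]
tool axes cols
 [[ 0.9531  0.0003  0.3027]
 [-0.3027 -0.0006  0.9531]
 [ 0.0005 -1.     -0.0005]]
shift mm [ 44.758   81.2998 381.607 ]
```

Request:
arm_command:
  plan:
    - [[5,5,45,0,-0.12,0,0],[10,10,95,0,-0.24,0,0],[16,20,143,0,-0.36,0,0],[22,30,190,0,-0.48,0,0],[28,40,238,0,-0.6,0,0],[33,50,286,0,-0.72,0,0],[39,60,334,0,-0.84,0,0],[45,75,382,0,-0.9,0,0]]

```text
t: 1.8
tool_pos: [0.5253, 0.0609, 0.1566]
orientation: [-0.676, 0.677, 0.206, -0.205]
contact_force: [0.6, -0.5, 0.7]
opening: -0.0001
```

```bash
python3 -c "
from h import *
import cv2
to([.523,.062,.054])
for n in('side','wrist'):cv2.imwrite(f'pics/{n}1.png',bot.get_image(n)[:,:,::-1])"
```

```text
t 1.8 pos [0.5253 0.0609 0.1566] F [ 0.6451 -0.504   0.6541] J [ 0.3718  0.4037 -0.7125  1.93    0.3284  0.9239  0.0891]
tool axes cols
 [[ 0.8305  0.0017 -0.5571]
 [ 0.5571 -0.0001  0.8305]
 [ 0.0013 -1.     -0.0011]]
shift mm [ -1.4402 102.5725   2.3654]
```

View pics/side1.png

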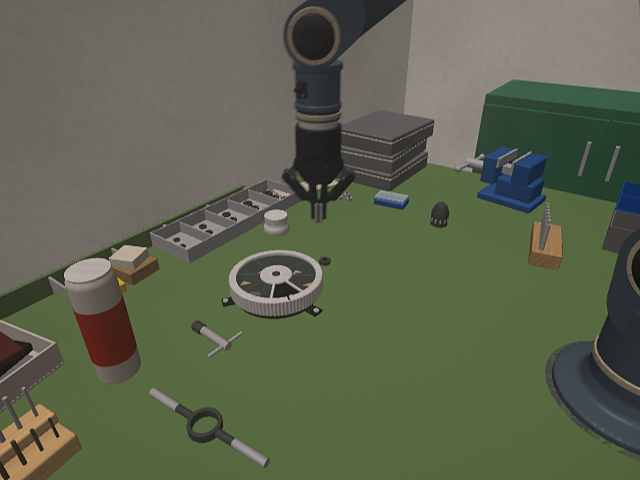

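View pics/wrist1.png

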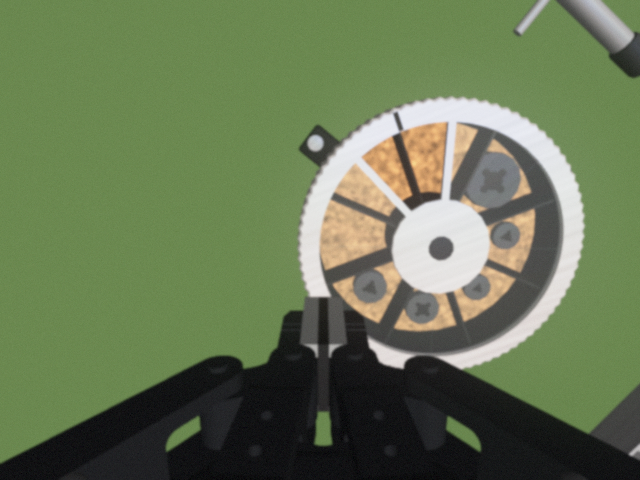

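The wrist view shows the hub at (441,248), the black line at (398,121) and the big die at (494,180). The opening straddles a wall, so I'll check the angles from this closer view.

```bash
python3 -c "
from h import *
import glob
s,M=st()
h=ray('wrist',[[441,248]],.044,s)[0];print(h)
for n,uv,z in[('line',(398,121),.044),('big',(494,180),.016),('bar',(450,160),.044),('bar',(385,184),.044),('da',(370,287),.014),('db',(423,308),.014),('wall',(400,145),.01),('wall',(415,190),.01)]:
  d=ray('wrist',[uv],z,s)[0]-h;print(n,np.hypot(*d[:2])*1e3,np.degrees(np.arctan2(d[1],d[0])))
"
```

```text
[0.5897 0.1044 0.044 ]
line 82.6571964858849 146.18101900697891
big 55.951303654383416 78.6085213541936
bar 54.484954535630145 123.06707774774382
bar 54.57137392517348 166.79709836862517
da 55.4427071824099 -102.20036322113954
db 54.6761819909206 -56.59513298113865
wall 65.68209399606567 144.6390044829058
wall 33.36286468453334 143.5940509606493
```

Request:
arm_command:
  plan:
    - [[-2,30,0,0,0,0,0],[-2,60,0,0,0,0,0],[-2,80,0,0,0,0,0],[-2,95,0,0,0,0,0],[-2,102,0,0,0,0,0],[-2,104,0,0,0,0,0],[-2,104,0,0,0,0,0]]

```text
t: 2.6
tool_pos: [0.5231, 0.0581, 0.053]
orientation: [-0.677, 0.677, 0.205, -0.204]
contact_force: [-0.3, 0.0, -0.4]
opening: 0.0002
```

```bash
python3 -c "
from h import *
import cv2
to([.5227,.060,.044])
for n in('side','wrist'):cv2.imwrite(f'pics/{n}2.png',bot.get_image(n)[:,:,::-1])"
```

```text
t 2.6 pos [0.5231 0.0581 0.053 ] F [-0.2591  0.0215 -0.4256] J [ 0.2907  0.5416 -0.6193  2.0154  0.4683  0.7256 -0.0313]
tool axes cols
 [[ 0.8322  0.0011 -0.5545]
 [ 0.5545  0.      0.8322]
 [ 0.0009 -1.     -0.0006]]
shift mm [0.7692 9.0055 1.8091]
```

View pics/wrist2.png

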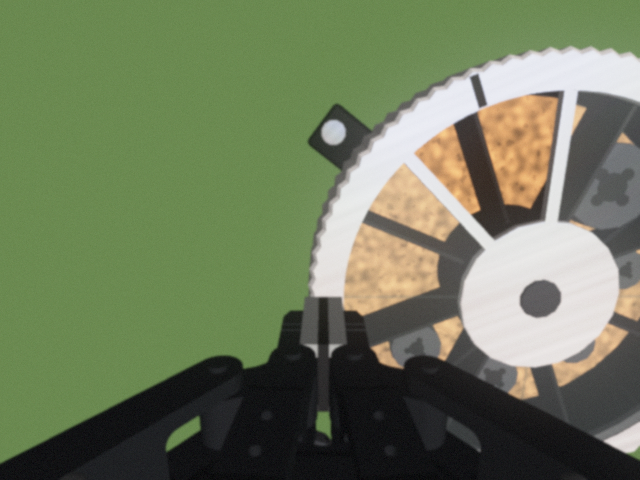

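```bash
python3 -c "
from h import *
s,M=st()
h=ray('wrist',[[541,298]],.044,s)[0];print(h);d=s['tool_pos']-h;print(np.hypot(*d[:2]),np.degrees(np.arctan2(d[1],d[0])))
d=ray('wrist',[[479,91]],.044,s)[0]-h;print(np.hypot(*d[:2]),np.degrees(np.arctan2(d[1],d[0])))
"
```

```text
[0.5922 0.1089 0.044 ]
0.08552508754805664 -143.6077362427525
0.0825069625545618 146.51051719387536
```

Request:
arm_command:
  plan:
    - [[1,3,2,0,0,0,0],[1,6,2,0,0,0,0],[1,8,2,0,0,0,0],[1,9,2,0,0,0,0],[1,9,2,0,0,0,0]]

```text
t: 3.2
tool_pos: [0.5224, 0.0601, 0.044]
orientation: [-0.676, 0.677, 0.205, -0.205]
contact_force: [-1.4, -1.7, 5.9]
opening: 0.0003
```

Request:
arm_command:
  plan:
    - [[0,0.3,0,0,0,0,0],[0.1,0.3,5.9,0,0.07,0,0],[0.6,0.3,11.8,0,0.14,0,0],[1.6,0.3,17.7,0,0.21,0,0]]

```text
t: 3.6
tool_pos: [0.5138, 0.0757, 0.044]
orientation: [-0.694, 0.695, 0.132, -0.132]
contact_force: [-2.1, -1.1, 7.9]
opening: 0.0003
```

```bash
python3 -c "
from h import *
import cv2
to([.5227,.060,.044])
for n in('wrist',):cv2.imwrite(f'pics/{n}3.png',bot.get_image(n)[:,:,::-1])"
```

```text
t 3.6 pos [0.5138 0.0757 0.044 ] F [-2.0653 -1.0701  7.8883] J [ 0.2085  0.5333 -0.5574  2.0376  0.4392  0.6881 -0.2577]
tool axes cols
 [[ 0.9307  0.0001 -0.3658]
 [ 0.3658 -0.0012  0.9307]
 [-0.0003 -1.     -0.0011]]
shift mm [  2.5692   0.0469 -17.9053]
```

View pics/wrist3.png

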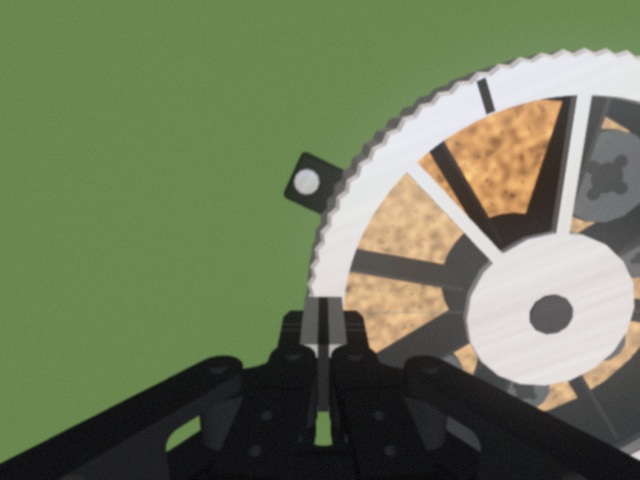

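Request:
arm_command:
  plan:
    - [[0.1,0,5.9,0,0.07,0,0],[0.6,0,11.8,0,0.14,0,0],[1.6,0,17.7,0,0.21,0,0],[2.9,0,23.5,0,0.28,0,0],[4.6,0,29.1,0,0.35,0,0],[6.7,0,34.7,0,0.42,0,0],[9.2,0,40,0,0.49,0,0],[12.1,0,45.2,0,0.56,0,0]]

```text
t: 4.45
tool_pos: [0.5083, 0.1228, 0.044]
orientation: [-0.704, 0.704, -0.065, 0.065]
contact_force: [-2.4, 0.2, 6.0]
opening: -0.0001
```

```bash
python3 -c "
from h import *
import cv2
to([.5227,.060,.044])
for n in('wrist',):cv2.imwrite(f'pics/{n}4.png',bot.get_image(n)[:,:,::-1])"
```

```text
t 4.45 pos [0.5083 0.1228 0.044 ] F [-2.3778  0.2162  6.0245] J [ 0.0102  0.509  -0.4167  2.0354  0.328   0.6606 -0.8058]
tool axes cols
 [[ 0.983   0.0002  0.1837]
 [-0.1837 -0.0004  0.983 ]
 [ 0.0003 -1.     -0.0003]]
shift mm [ 25.6548   0.0359 -59.1202]
```

View pics/wrist4.png

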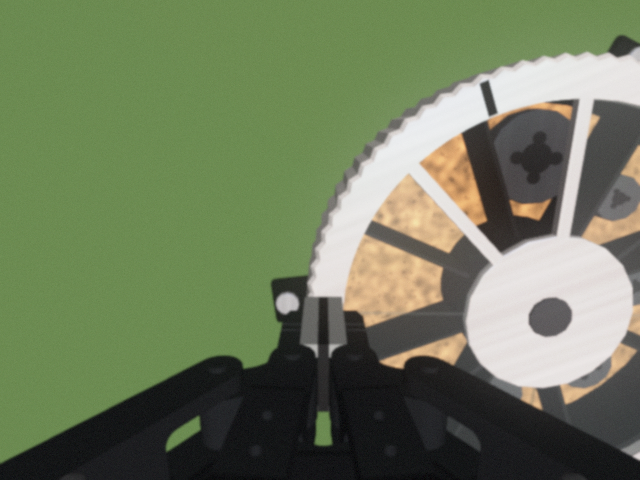

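Request:
arm_command:
  plan:
    - [[0.1,0.2,5.9,0,0.07,0,0],[0.6,0.2,11.8,0,0.14,0,0],[1.6,0.2,17.7,0,0.21,0,0],[2.9,0.2,23.5,0,0.28,0,0],[4.6,0.2,29.1,0,0.35,0,0],[6.1,0.2,33,0,0.4,0,0],[6.1,0.2,33,0,0.4,0,0]]

```text
t: 5.2
tool_pos: [0.5211, 0.1549, 0.044]
orientation: [0.678, -0.677, 0.202, -0.203]
contact_force: [-1.5, -0.1, 8.4]
opening: -0.0002
```

```bash
python3 -c "
from h import *
import cv2
to([.5227,.060,.044])
s,_=st()
cv2.imwrite('pics/wrist5.png',bot.get_image('wrist')[:,:,::-1])"
```

```text
t 5.2 pos [0.5211 0.1549 0.044 ] F [-1.5039 -0.1444  8.4282] J [-0.1236  0.5177 -0.3121  1.9937  0.2492  0.6647 -1.1758]
tool axes cols
 [[ 0.8357  0.0017  0.5492]
 [-0.5492  0.0005  0.8357]
 [ 0.0011 -1.      0.0013]]
shift mm [ 53.4031  -0.0319 -78.4263]
```

View pics/wrist5.png

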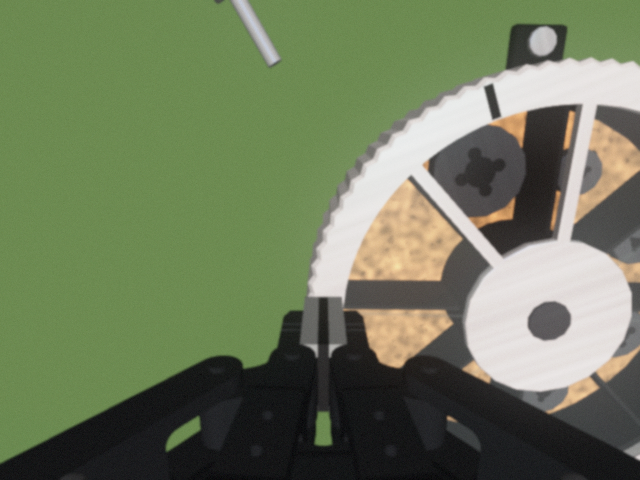

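```bash
cat > m.py <<'E'
from h import *
def ang(h,L,z=.044,cam='wrist'):
    s,_=st();h=ray(cam,[h],.044,s)[0]
    for uv,zz in L:
        d=ray(cam,[uv],zz,s)[0]-h;print(np.hypot(*d[:2])*1e3,np.degrees(np.arctan2(d[1],d[0])))
    print(h)
E
python3 -c "
from m import *
ang([549,321],[((493,102),.044),((481,170),.016),((416,173),.044),((585,115),.044)])"
```

```text
82.66861390210377 77.57591008158413
56.50549798619061 78.11653211331323
75.96868761045155 100.7227397388144
73.25347903007093 56.09612650630351
[0.5915 0.1078 0.044 ]
```

Request:
arm_command:
  plan:
    - [[0,-5,0,0,0,0,0],[0,-20,0,0,0,0,0],[0,-50,0,0,0,0,0],[0,-90,0,0,0,0,0],[-30,-110,-30,0,0,0,0],[-60,-110,-60,0,0,0,0],[-75,-110,-100,0,0,0,0],[-75,-110,-140,0,0,0,0]]

```text
t: 6.05
tool_pos: [0.378, 0.0781, 0.1529]
orientation: [-0.678, 0.678, -0.202, 0.201]
contact_force: [1.5, -0.6, -0.4]
opening: 0.0002
```

Run:
```python
from workcell import bot
import cv2
print(bot.read_state()['t'],bot.read_state()['tool_pos'])
cv2.imwrite('pics/wrist6.png',bot.get_image('wrist')[:,:,::-1])
a=bot.get_image('top')[:,:,::-1];cv2.imwrite('pics/top6.png',a)
a=a[195:310,215:330]
cv2.imwrite('pics/c6.png',cv2.resize(a,(600,600),interpolation=cv2.INTER_CUBIC))
```

```text
6.05 [0.37800032 0.0780817  0.15293424]
```

View pics/top6.png

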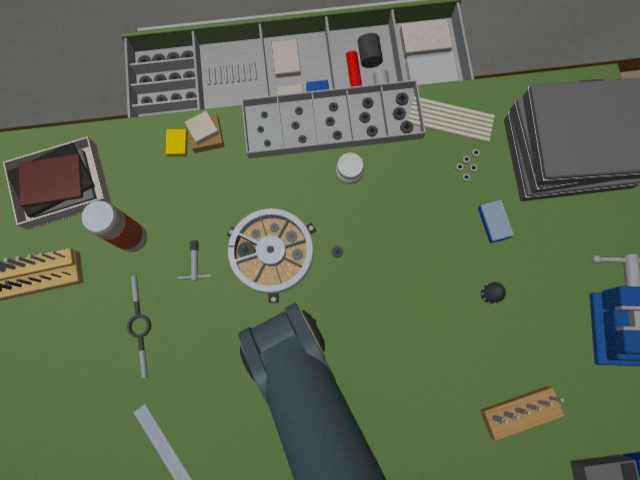

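View pics/c6.png

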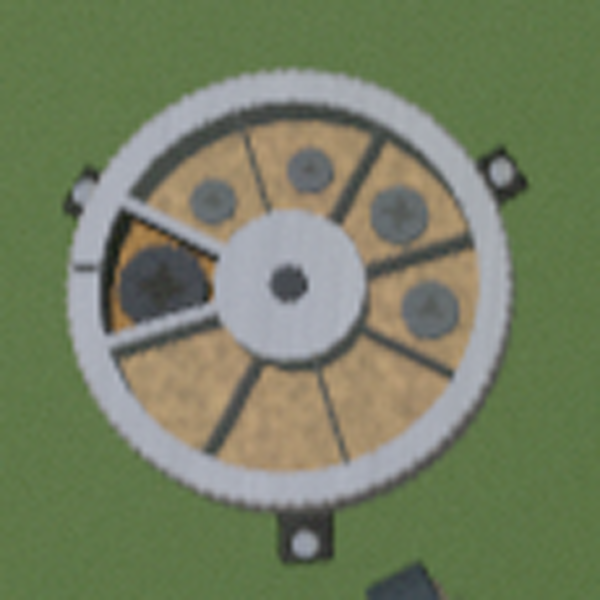

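View pics/wrist6.png

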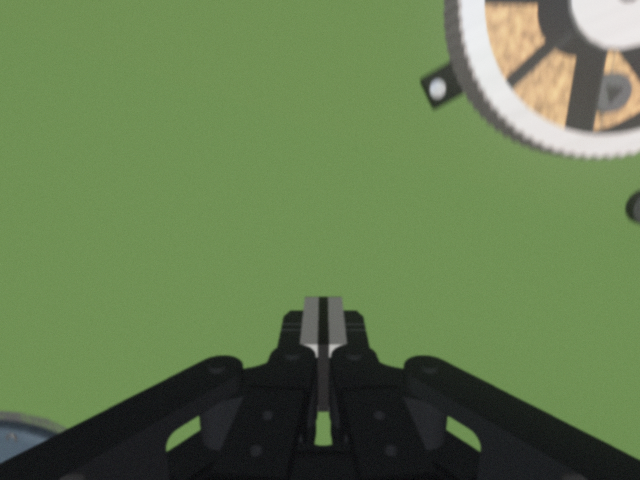

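```bash
python3 -c "
from m import *
c=lambda p:np.array(p)/(600/115)+[214.6,194.6]
ang(c([289,284]),[(c([86,267]),.044),(c([162,285]),.016),(c([170,228]),.044),(c([165,327]),.044)],cam='top')
h=ray('top',[c([289,284])],.044)[0]
s=[];print(bot.read_state()['contact_force'])"
```

```text
82.30918746414024 78.2561337803205
55.52882078436281 77.75852776229497
53.83629750176157 57.71340163421597
52.44877802250813 102.7450364273724
[0.5922 0.1088 0.044 ]
[-0.2217  0.5529  0.7863]
```

```bash
python3 -c "
from workcell import bot
print(bot.finish_job())"
```

```text
the job is handed in; nothing more can be done
None
```

The cover's opening now stands over the compartment with the biggest die, and the job is handed in; no verdict was reported.

I pressed the shut fingertips on the rim with about 6–8 N and turned the cover about 68° clockwise (seen from above) in one stroke. Then I lifted off and backed away to about 0.15 m height.

**Last checks (top camera, after letting go):**
- The opening's black line was at 78.3° and the big die's centre at 77.8°, 55.5 mm from the axis. That puts the opening well under 1 mm from the die.
- The compartment angle worked out from the other dies is about 78.7°, so the cover sits on a stop.
- The cover stayed put after release: 77.6° while pressed and 78.3° afterwards, which is within measuring error.
- Nothing else on the bench looked moved, and the arm was clear with its force reading near zero.

**One disagreement with the task text:** at the start the opening looked half-way between two compartments (line at about 146.5°, over a dividing wall). The text says it starts clicked in over an empty compartment. I therefore set the turn from the measured angles rather than a count of clicks. I felt no clear click in the force readings, so the seating rests on the measured angles.

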